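# Turn the control module and scan its label

### The arm

A 6-joint arm with a two-finger parallel gripper is mounted at the origin on the work surface. World frame = base frame: x ahead of the robot, y to its left, z up, the work surface at z = 0. Lengths are in mm, angles in rad, forces in N, time in s.
With the tool pointing down it reaches from about 350 to 975 mm from the base axis. Payload 7.1 kg.
Tool frame: the origin (TCP) lies midway between the tips of the shut fingers; the grasp point (between the pads) lies 19 mm behind it (ctrl.tcp_to_grasp is the distance from the TCP to the grasp point, in mm); z points along the fingers, y is the line along which they close (so a half turn about z gives the same grasp; the last joint's range is limited). The gripper opens to 88 mm and grips with 3 to 60 N. Pads are 20 mm wide; open, the fingers measure 115 mm over their backs; the gripper's body (75 mm by 178 mm) begins 61 mm behind the grasp point.
Start: joints at [-1.167, 0.423, 1.63, -0, 1.089, -0.019], TCP at [256.462, -569.94, 222.675] pointing down, gripper open.
Joint ranges: [-3, 3], [-0.9, 2.11], [0.09, 2.58], [-1.31, 4.45], [0.11, 2.69], [-2.54, 2.54]. Speed limits (rad/s): [2.39, 2.39, 3.01, 3.14, 3.14, 3.14].

### API

Orientations are given as a rotation vector (axis times angle).
In Python, from workcell import get_obs, cams, ticket, boxes_of, ctrl gives the robot as it stands.
- The arm moves only by the shell command python3 -m creep 'ROWS' [OPENING]. ROWS is JSON, one flat list of numbers, 4 for each row, row after row: the shift along the world's x, y, z in m, then the turn about the world's z in rad. In form: [tx, ty, tz, spin, tx, ty, tz, spin, ...]. A call has 1 to 10 rows; each row is the pose to reach, as a shift and turn from the pose commanded when the call began; what a row does not reach only later rows make up. A row lasts 1/12 s, in which the tool goes at most 41.7 mm and 7.16 degrees, less where a joint would pass 70% of its speed; a pose out of reach is approached as far as the arm can. A call with a gripper value outside its range is refused whole. OPENING is the opening, from 0 (shut) to 1 (fully open), set as the call begins (- or left out, the last holds). The fingers move at their own pace and stop on an object; the grip force is fixed at half the most. Time passes only in rows, so rows that repeat a pose let the fingers close. It gives the time, the measured TCP pose, the force, the opening and the grip force at its end, in the units of the state.
- get_obs(): the state, without advancing time (a new reading comes with each control period).
- cams.get_image(name): name is "scene" or "side" or "wrist"; returns (picture, depth): 420x560x3 uint8, red, green, blue; 420x560 float32, mm along the optical axis (not along the pixel's ray), 0 where there is no reading.
- cams.get_calibration(name): a dict with "mtx" (3x3 intrinsics, pixels), "R" (3x3) and "t" (3): a world point X has camera coordinates R X + t; the wrist camera has in their place "mount" (4x4, takes a point from camera to tool coordinates, whose origin is the TCP and whose axes are the flange's). Camera axes: x right, y down, z forward; pixel columns grow to the right and rows downward; lengths in mm; the calibration is good to about 2 mm. A picture is of the moment at which its call begins: read the wrist's pose just before it. get_calibration takes no time and is no camera call.
- ticket.close_job(): hands the job in; it is judged then, once.
Trained networks look in the newest picture that a camera, given by its name, has taken for a name from the list of things; names that differ only in an ending like _2 or _b are one class to them, and where a whole thing is asked for, a point or a joint stands for the part that bears it (a point fixed in the world has none). Each returns a list of dicts, best first, with "score" (0 to 1); they miss things now and then, are a little off and sometimes report something else, mostly with a low value. They report only what shows in the picture. A call takes as long as a camera call.
- boxes_of(camera, target): "centre" ([column, row] in pixels, amid what is visible of it).
The state is a dict: "t": time; "qpos": joint angles; "qvel": joint speeds; "joint_torque": joint torques, N m; "ee_pos": TCP position; "orientation": TCP orientation; "ft_force": force on the tool from outside, world axes, zero at the start; "moment": the same for the moment, N m; "width": finger opening in mm; "grasp_force": force on a finger pad.
Only numpy, scipy, OpenCV 4.12 (cv2) and the standard library are available. Lean on these libraries where they do the work, as an engineer would, in place of code of your own. Each camera call takes 0.05 s, during which the arm holds its last target. There are 200 camera calls.

### The job

The control module on the sloping stand has its bar-code label hidden against the stand. Turn it over and set it back down on the stand's ledge, centred and leaning on the back plate with the label facing out; then take the scanner, point it squarely at the middle of the label from roughly 5 to 14 cm away and hold it steady there for at least a second and a half. Finally lay the scanner back on its side on the cork mat, without dropping anything on the way, leave the module as it stands, label out, and leave the jar, wrench and carton alone.

Things in the scene. Friction and masses are not known exactly. Their poses are not given: they have to be found in the camera images.
- stand: Fixed bare-steel stand (base plate 150 x 130 x 12 mm, z up, origin under it, 5 mm from its centre). A back plate leans 35 degrees from vertical, its top towards the stand's -x, so its face looks up and to the stand's +x: to the robot's right, 50 to 80 degrees off straight ahead. A ledge at its foot carries the module.
- stand_face (a point): Frame of the sloping face. Origin: middle of the inner corner of back plate and ledge, 40 mm above the bench. x = up the slope, z = outward normal, y along the ledge. Plate: 90 mm wide (y), 60 mm high (x), 6 mm thick behind the face. Ledge: 120 mm long, 34 mm out, ending in a lip 11 mm high; slot 29 mm between face and lip. All of the stand is below x = 60 mm.
- module: Loose flat control module: cast aluminium box 120 (x) x 100 (y) x 20 mm (z), 0.2-0.4 kg, origin at its centre. +z face: bar-code label; -z face: cooling fins, flat in the top 35 mm. Starts standing on the ledge, label towards the plate, x up the slope, centre 60 mm up the slope; its upper 60 mm stand free above the plate and can be gripped across the 20 mm.
- label (a point): Centre of the paper label (60 x 45 mm, black bars) on the module's +z face, 15 mm below the module's centre along its x; z = out of the label.
- scanner: Loose pistol-shaped bar-code scanner, grey and black plastic, 0.15-0.3 kg, lying on its side, 40 mm high. Barrel 100 x 46 mm (nose 52) along x, reading window at its -x end; handle 32 mm wide, 38 mm high, leaves the barrel near its rear to +y (leaning 0.2 rad to +x), ends 113 mm from the barrel's axis. Origin: under the barrel's centre; z up.
- scanner_grip (a point): Middle of the scanner's handle, 19 mm above the surface it lies on. x = along the handle away from the barrel, y = across the handle (32 mm wide, the direction to grip), z up.
- scanner_window (a point): Centre of the scanner's reading window, at the front of the barrel. z = the direction the scanner reads in; it equals the scanner's -x. y = the scanner's y.
- scanner_mid (a point): Middle of the scanner's outline, at half its thickness (20 mm above the surface it lies on): 10 mm (x), 40 mm (y) from the scanner's origin.
- mat: Fixed brown cork mat 200 x 200 x 4 mm on which the scanner lies; origin at the centre of its underside.
- jar: Bystander: loose closed jar, 64 mm across, 110 mm high.
- wrench: Bystander: loose steel wrench 180 mm long lying along its x.
- carton: Bystander: loose cardboard carton 90 x 130 x 80 mm at the robot's left.

How it is judged (in metres and radians):
On the way, in this order (a step that is already met when the one before it is completed fails the run):
1. the module is back on the stand's ledge, leaning on the back plate with its label facing out, and released (angle between the z axis of module and the z axis of stand_face, either way round below 0.12 rad and z of label in the frame of stand_face between 0.014 and 0.027 m and x of module in the frame of stand_face between 0.04 and 0.07 m and y of module in the frame of stand_face between -0.03 and 0.03 m and contact force between the fingers and module below 0.1 N and linear speed of module below 0.02 m/s), for 0.3 s.
2. the scanner is held still for 1 s, aimed at the label: label centre within 20 mm of the window's axis, 40 to 150 mm in front of it, within 0.4 rad of square, module still standing label out (angle between the z axis of module and the z axis of stand_face, either way round below 0.12 rad and z of label in the frame of stand_face between 0.014 and 0.027 m and x of module in the frame of stand_face between 0.04 and 0.07 m and y of module in the frame of stand_face between -0.03 and 0.03 m and z of label in the frame of scanner_window between 0.04 and 0.15 m and x of label in the frame of scanner_window between -0.02 and 0.02 m and y of label in the frame of scanner_window between -0.02 and 0.02 m and angle between the z axis of scanner_window and the z axis of label, either way round below 0.4 rad and z of scanner_window in the frame of label above 0.03 m and linear speed of scanner below 0.03 m/s and angular speed of scanner below 0.3 rad/s and contact force between the fingers and scanner above 0.5 N), for 1 s.
At the end, for the whole second after the job is handed in: Module on the ledge, leaning on the plate, label out (within 0.12 rad; label 14-27 mm off the face; centre 40-70 mm up the slope, within 30 mm of the ledge's middle). Scanner flat on a side on the mat (0.12 rad; its middle within 90 mm of the mat's centre along each mat axis). Both at rest (angle between the z axis of module and the z axis of stand_face, either way round below 0.12 rad and z of label in the frame of stand_face between 0.014 and 0.027 m and x of module in the frame of stand_face between 0.04 and 0.07 m and y of module in the frame of stand_face between -0.03 and 0.03 m and linear speed of each of module, scanner below 0.02 m/s and angle between the z axis of scanner and the z axis of mat, either way round below 0.12 rad and x of scanner_mid in the frame of mat between -0.09 and 0.09 m and y of scanner_mid in the frame of mat between -0.09 and 0.09 m and z of scanner_mid in the frame of mat between 0.015 and 0.032 m); the robot touches nothing.
It fails at once if the scanner is let go in the air, more than about 30 mm above the mat (contact force between anything else and scanner below 0.02 N and height (world z) of scanner_mid above 0.055 m).
It fails at once if the module is let go in the air, more than 30 mm above its seat (contact force between anything else and module below 0.02 N and height (world z) of module above 0.125 m).
It fails at once if the jar is pushed by more than 30 mm (distance of jar from where it was at the start of the episode above 0.03 m).
It fails at once if the wrench is pushed by more than 30 mm (distance of wrench from where it was at the start of the episode above 0.03 m).
It fails at once if the carton is pushed by more than 30 mm (distance of carton from where it was at the start of the episode above 0.03 m).
It also fails if it takes over 72 s, if anything falls off the work surface, if the arm or the gripper's body presses on something with over 40 N, if the wrist force passes 120 N, or if a joint passes its speed limit or range.

## Working session

There is one attempt and no reset: what is moved stays moved. The work goes in short steps, Python scripts to look and compute and a shell command to move; the robot and the scene stay as the last step left them, time stands still between calls to the robot, and variables do not carry over. Pictures are saved under pics/ and viewed, at most 10 in all, crops included, and the job is handed in when it is done.

```bash
mkdir -p pics; cat > h.py <<'E'
import numpy as np, cv2
from workcell import get_obs, cams, ticket, boxes_of, ctrl
from scipy.spatial.transform import Rotation as R
def grab(name):
    o=get_obs(); img,d=cams.get_image(name); c=cams.get_calibration(name)
    K=np.array(c["mtx"])
    if "R" in c:
        Rm=np.array(c["R"]); t=np.array(c["t"]); Rw=Rm.T; tw=-Rm.T@t
    else:
        M=np.array(c["mount"]); T=np.eye(4); T[:3,:3]=R.from_rotvec(o["orientation"]).as_matrix(); T[:3,3]=o["ee_pos"]
        W=T@M; Rw=W[:3,:3]; tw=W[:3,3]
    v,u=np.mgrid[0:420,0:560]; d=np.asarray(d)
    P=np.stack([(u-K[0,2])/K[0,0]*d,(v-K[1,2])/K[1,1]*d,d],-1)@Rw.T+tw
    P[d==0]=np.nan
    return np.asarray(img),P,(K,Rw,tw)
def save(img,n): cv2.imwrite("pics/"+n+".png",cv2.cvtColor(img,cv2.COLOR_RGB2BGR))
E
python3 - <<'E'
from h import *
np.set_printoptions(precision=3,suppress=True)
o=get_obs(); print(o["t"],R.from_rotvec(o["orientation"]).as_matrix(),o["width"])
for n in ["scene","side"]:
    img,P,c=grab(n); save(img,n+"0"); print(n,c[2],c[1][:,2])
    for k in ["stand","module","scanner","mat","jar","wrench","carton"]+(["scanner_grip"] if n=="scene" else []):
        for b in boxes_of(n,k)[:1]:
            u,v=np.round(b["centre"]).astype(int); print(k,round(b["score"],2),u,v,P[v,u])
E
```

```text
0.0 [[ 0.912  0.41  -0.001]
 [ 0.41  -0.912  0.001]
 [ 0.    -0.001 -1.   ]] 87.26164323703692
scene [1069.591 -149.531  691.327] [-0.598  0.283 -0.75 ]
stand 0.63 145 253 [ 549.312 -168.811   54.887]
scanner 0.78 318 212 [584.282 165.944  43.281]
mat 0.88 333 224 [595.918 198.051   2.686]
jar 0.66 278 306 [766.522  -6.54   94.278]
wrench 0.8 214 209 [458.612 -11.525   7.857]
carton 0.92 435 201 [680.325 366.512  78.785]
scanner_grip 0.87 320 211 [584.375 170.321  44.3  ]
side [145.961 987.259 946.976] [ 0.321 -0.691 -0.648]
stand 0.7 345 192 [ 493.266 -153.109   15.556]
module 0.86 340 164 [ 495.198 -100.968  143.421]
scanner 0.78 272 261 [555.166 189.868  41.67 ]
mat 0.91 269 287 [541.621 238.435   7.391]
jar 0.65 271 290 [534.27  243.449   5.489]
wrench 0.83 351 233 [425.961  -6.235   9.712]
carton 0.56 189 312 [632.59 421.21  80.35]
```

View pics/scene0.png

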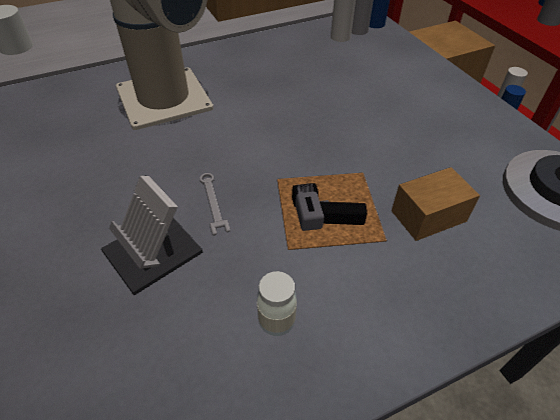

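View pics/side0.png

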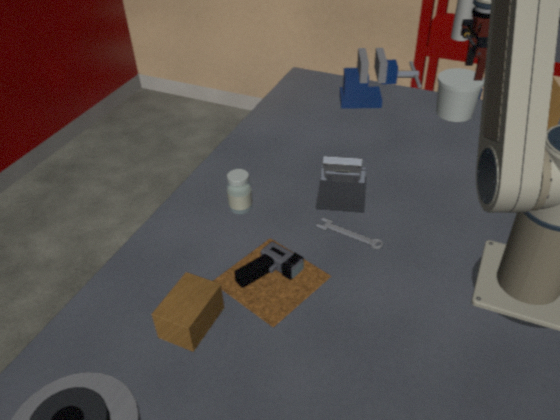

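```bash
python3 - <<'E'
from h import *
np.set_printoptions(precision=1,suppress=True)
for n in ["scene","side"]:
    img,P,c=grab(n); Q=P.reshape(-1,3); C=img.reshape(-1,3)
    box=lambda a,b,cc,d,e,f:(Q[:,0]>a)&(Q[:,0]<b)&(Q[:,1]>cc)&(Q[:,1]<d)&(Q[:,2]>e)&(Q[:,2]<f)
    m=box(350,700,-330,-50,7,18); 
    print(n,"base",m.sum(),cv2.minAreaRect(Q[m,:2].astype(np.float32)))
    m=box(350,700,-330,-50,120,200); q=Q[m]; print("modtop",m.sum(),cv2.minAreaRect(q[:,:2].astype(np.float32)),q[:,2].max())
    m=box(450,720,80,320,30,60); q=Q[m]; print("scanner",m.sum(),cv2.minAreaRect(q[:,:2].astype(np.float32)),q.min(0),q.max(0),np.median(q[:,2]))
    m=box(450,800,60,350,2,7)&(C[:,0]>C[:,2]*1.4); q=Q[m]; print("mat",m.sum(),cv2.minAreaRect(q[:,:2].astype(np.float32)))
    # raster
    im=np.zeros((520,420,3),np.uint8); 
    for p,col in zip(Q[box(350,870,-100,320,-5,250)],C[box(350,870,-100,320,-5,250)]):
        im[519-int(p[0]-350),419-int(p[1]+100)]=col
    im=cv2.dilate(im,np.ones((3,3))); save(im,"rast_"+n)
    m=box(350,700,-330,-50,15,200); np.save(n+"_st.npy",Q[m])
E
```

```text
scene base 2477 ((507.96673583984375, -155.88235473632812), (132.94583129882812, 150.47935485839844), 15.087179183959961)
modtop 1029 ((499.4240417480469, -121.47660827636719), (102.73016357421875, 35.32832336425781), 15.498025894165039) 149.08924835257653
scanner 1555 ((558.9642944335938, 206.2073974609375), (140.4451446533203, 102.4377212524414), 72.5511474609375) [495.4 130.5  30. ] [626.4 266.8  46.2] 41.18533095943326
mat 3149 ((565.2109375, 248.58798217773438), (276.9964294433594, 202.04966735839844), 70.8755111694336)
side base 1258 ((525.3775024414062, -198.5441131591797), (342.08856201171875, 261.9973449707031), 4.105071067810059)
modtop 402 ((495.8125, -114.04041290283203), (99.61530303955078, 24.360843658447266), 12.351480484008789) 155.28998209306997
scanner 1256 ((555.9259033203125, 206.86172485351562), (142.95819091796875, 102.83903503417969), 72.17962646484375) [491.6 130.5  30. ] [621.8 268.2  51.7] 43.832897516056164
mat 2588 ((589.5297241210938, 222.59178161621094), (250.78753662109375, 267.5535583496094), 71.69428253173828)
```

View pics/rast_scene.png

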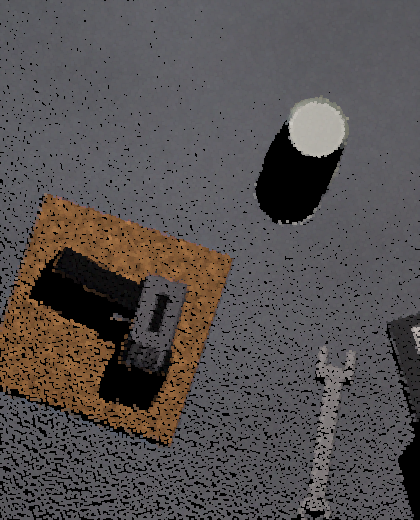

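```bash
cat >> h.py <<'E'
YAW=np.radians(-74.8)
U=np.array([np.cos(YAW),np.sin(YAW),0]); V=np.array([-np.sin(YAW),np.cos(YAW),0]); Z=np.array([0,0,1.])
F=np.array([511.8,-170.1,40]); s,c_=np.sin(np.radians(35)),np.cos(np.radians(35))
FR=np.stack([-s*U+c_*Z,V,c_*U+s*Z],1)   # face axes as columns
def toface(P): return (P-F)@FR
E
python3 - <<'E'
from h import *
np.set_printoptions(precision=1,suppress=True)
for n in ["scene","side"]:
    q=toface(np.load(n+"_st.npy"))
    m=(q[:,0]>30)&(q[:,0]<125)&(abs(q[:,1])<45)&(q[:,2]>5)
    a=q[m]; print(n,"z pct",np.percentile(a[:,2],[5,25,50,75,95,99]))
    A=np.c_[a[:,:2],np.ones(len(a))]; k=a[:,2]>np.percentile(a[:,2],50); print("plane",np.linalg.lstsq(A[k],a[k,2],rcond=None)[0])
    a=q[(q[:,0]>80)&(q[:,2]>-8)]; print("top x",np.percentile(a[:,0],[95,98,99.5]),"y",np.percentile(a[:,1],[1,3,97,99]),"z",np.percentile(a[a[:,0]>112,2],[2,50,98]))
    a=q[(abs(q[:,0]-5)<12)&(q[:,2]>22)&(q[:,2]<45)]
    if len(a): print("lip",np.percentile(a,[2,50,98],axis=0))
E
```

```text
scene z pct [10.8 15.9 18.7 19.5 20.4 21.1]
plane [ 0.  -0.  19.4]
top x [119.1 119.5 119.8] y [-47.5 -44.8  50.2  50.8] z [ 1.1 14.6 20.6]
lip [[ -6.6 -58.4  27.9]
 [  3.6   7.1  33.1]
 [ 11.   59.4  34.7]]
side z pct [ 5.6  8.6 13.5 17.5 22.  23.1]
plane [-0.2 -0.  44.5]
top x [124.4 125.7 126.9] y [-49.4 -47.4  46.   47.5] z [ 1.6 11.  22.7]
lip [[ -5.5 -60.7  22.9]
 [  2.1 -54.7  30.6]
 [ 16.2  58.3  36.3]]
```

```bash
python3 -m creep '[0.245,0.4385,0,-0.157,0.245,0.4385,0,-0.157,0.245,0.4385,0,-0.157,0.245,0.4385,0,-0.157,0.245,0.4385,0,-0.157,0.245,0.4385,0,-0.157,0.245,0.4385,0,-0.157,0.245,0.4385,0,-0.157,0.245,0.4385,0,-0.157,0.245,0.4385,0,-0.157]' 1; python3 -c "
from h import *; print(get_obs()['qpos'])"
```

```text
t: 1.78
ee_pos: [460.4, -204.4, 223.0]
orientation: [3.114, 0.416, 0.001]
ft_force: [0.7, -1.0, 0.2]
width: 88.0
grasp_force: 0.0
[-4.41394359e-01  2.44368264e-01  1.89430194e+00 -4.57745434e-05
  1.00223593e+00  8.63789017e-01]
```

```bash
python3 -m creep '[0.041,0.0735,0,0,0.041,0.0735,0,0,0.041,0.0735,0,0,0.041,0.0735,-0.03,0,0.041,0.0735,-0.06,0,0.041,0.0735,-0.08,0,0.041,0.0735,-0.08,0]'; python3 - <<'E'
from h import *
np.set_printoptions(precision=1,suppress=True)
o=get_obs(); print(o["ee_pos"],"u,v:",(o["ee_pos"]-F)@np.stack([U,V,Z],1))
E
```

```text
t: 2.37
ee_pos: [497.9, -132.1, 139.2]
orientation: [-3.111, -0.416, 0.01]
ft_force: [0.4, -0.2, -0.2]
width: 87.8
grasp_force: 0.0
[ 497.9 -132.1  139.2] u,v: [-40.4  -3.5  99.2]
```

```bash
python3 -m creep '[0.002,0.005,-0.017,0,0.001,0.0096,-0.017,0,0.001,0.0096,-0.017,0]'; python3 -m creep '[0,0,0,0,0,0,0,0,0,0,0,0,0,0,0,0]' 0.5;  python3 - <<'E'
from h import *
np.set_printoptions(precision=1,suppress=True)
o=get_obs(); print("u,v:",(o["ee_pos"]-F)@np.stack([U,V,Z],1))
img,P,c=grab("scene"); save(cv2.resize(img[150:310,80:280],(800,640))[:600],"s1")
E
```

```text
t: 2.62
ee_pos: [501.3, -122.8, 126.1]
orientation: [-3.113, -0.416, 0.001]
ft_force: [0.4, -0.2, 0.9]
width: 88.0
grasp_force: 0.0
t: 2.95
ee_pos: [502.1, -123.4, 126.5]
orientation: [3.113, 0.416, 0.002]
ft_force: [0.4, -0.5, 0.0]
width: 64.6
grasp_force: 0.0
u,v: [-47.6   2.9  86.5]
```

View pics/s1.png

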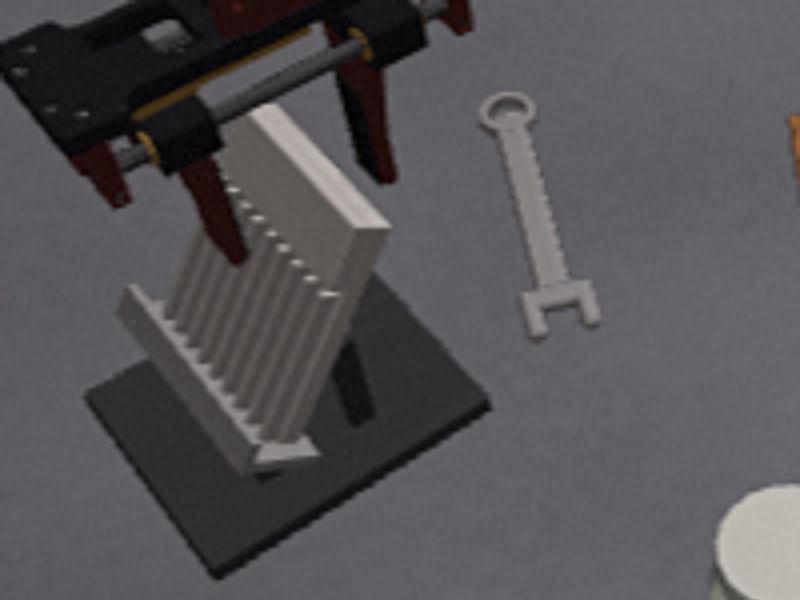

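```bash
python3 -m creep '[0.001,-0.004,0,0,0.002,-0.010,0.001,0,0.004,-0.017,0.002,0,0.005,-0.023,0.004,0,0.007,-0.030,0.006,0,0.009,-0.037,0.008,0,0.010,-0.044,0.010,0,0.012,-0.050,0.011,0,0.013,-0.056,0.011,0,0.014,-0.060,0.011,0]'; python3 -m creep '[0,0.002,0,0,-0.001,0.004,0,0,-0.002,0.007,0,0,-0.002,0.008,0,0,-0.002,0.008,0,0,-0.002,0.008,0,0,-0.002,0.008,0,0,-0.002,0.008,0,0]' 0; python3 - <<'E'
from h import *
np.set_printoptions(precision=1,suppress=True)
o=get_obs(); print("u,v:",(o["ee_pos"]-F)@np.stack([U,V,Z],1))
img,P,c=grab("scene"); save(cv2.resize(img[150:310,80:280],(800,640))[:600],"s2")
E
```

```text
t: 3.83
ee_pos: [515.9, -184.0, 136.7]
orientation: [3.114, 0.416, 0.0]
ft_force: [0.6, 0.8, -0.2]
width: 43.9
grasp_force: 0.1
t: 4.5
ee_pos: [513.3, -174.5, 136.5]
orientation: [-3.113, -0.416, 0.001]
ft_force: [-2.1, 3.6, -0.3]
width: 19.8
grasp_force: 30.0
u,v: [ 4.7  0.3 96.5]
```

View pics/s2.png

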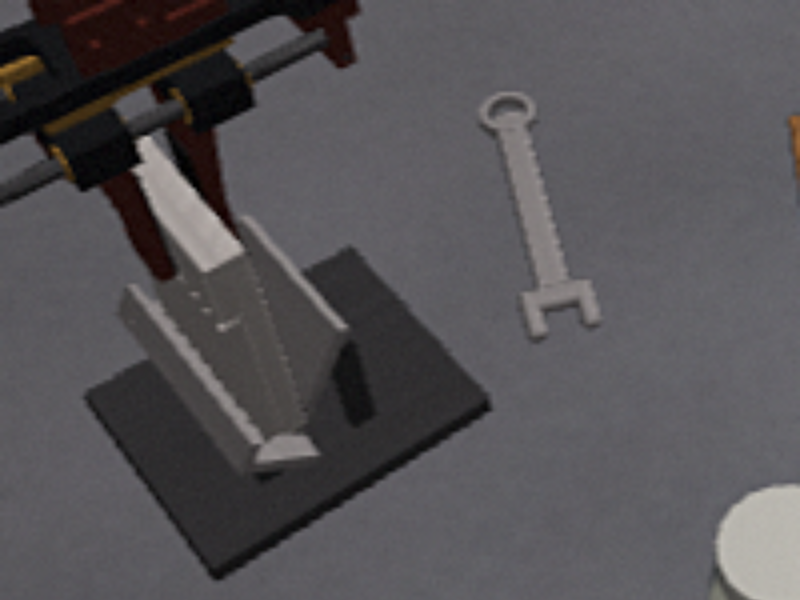

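```bash
python3 -m creep '[0,0,0.02,0,0,0,0.045,0,0,0,0.07,0,0,0,0.07,0.10,0,0,0.07,0.22,0,0,0.07,0.34,0,0,0.07,0.46,0,0,0.07,0.58,0,0,0.07,0.70,0,0,0.07,0.82]'; python3 -m creep '[0,0,0,0.12,0,0,0,0.24,0,0,0,0.36,0,0,0,0.48,0,0,0,0.60,0,0,0,0.72,0,0,0,0.84,0,0,0,0.96,0,0,0,1.08,0,0,0,1.20]'; python3 -m creep '[0,0,0,0.12,0,0,0,0.24,0,0,0,0.36,0,0,0,0.48,0,0,0,0.60,0,0,0,0.72,0,0,0,0.84,0,0,0,0.96,0,0,0,1.08,0,0,0,1.121]'; python3 -m creep '[0,0,0,0,0,0,0,0,0,0,0,0]'; python3 - <<'E'
from h import *
np.set_printoptions(precision=3,suppress=True)
o=get_obs(); print("u,v:",(o["ee_pos"]-F)@np.stack([U,V,Z],1),o["qpos"]); print(R.from_rotvec(o["orientation"]).as_matrix()[:,1],U)
E
```

```text
t: 5.38
ee_pos: [513.8, -175.4, 206.5]
orientation: [2.685, 1.631, -0.0]
ft_force: [-0.4, -0.5, -2.0]
width: 19.9
grasp_force: 30.0
t: 6.22
ee_pos: [513.7, -175.4, 206.5]
orientation: [1.295, 2.862, -0.001]
ft_force: [-0.3, -0.7, -2.4]
width: 19.5
grasp_force: 30.0
t: 7.05
ee_pos: [513.7, -175.4, 206.5]
orientation: [-0.425, 3.113, -0.001]
ft_force: [0.7, -0.1, -2.0]
width: 20.1
grasp_force: 30.0
t: 7.3
ee_pos: [513.7, -175.2, 206.6]
orientation: [-0.413, 3.114, -0.0]
ft_force: [0.4, 0.1, -2.4]
width: 19.8
grasp_force: 30.0
u,v: [  5.448   0.497 166.559] [-0.351  0.324  1.826 -0.     0.992 -2.185]
[-0.261  0.965 -0.   ] [ 0.262 -0.965  0.   ]
```

```bash
python3 -m creep '[0,0,-0.02,0,0,0,-0.04,0,0,0,-0.055,0,0,0,-0.062,0,0,0,-0.066,0,0,0,-0.068,0,0,0,-0.07,0,0,0,-0.07,0]'; python3 - <<'E'
from h import *
np.set_printoptions(precision=1,suppress=True)
img,P,c=grab("scene"); save(cv2.resize(img[150:310,80:280],(800,640))[:600],"s3")
E
```

```text
t: 7.97
ee_pos: [514.2, -175.2, 137.3]
orientation: [-0.415, 3.113, -0.001]
ft_force: [-1.0, 0.7, -2.1]
width: 19.7
grasp_force: 30.0
```

View pics/s3.png

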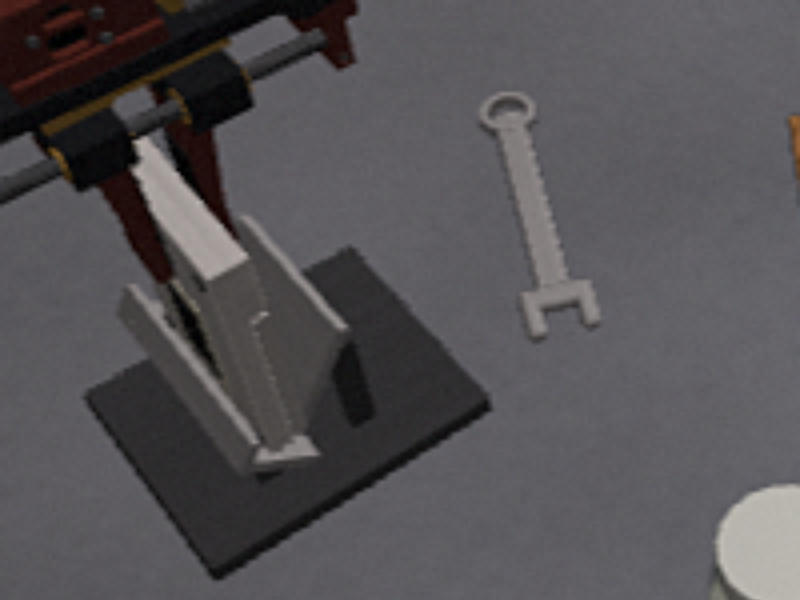

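```bash
python3 -m creep '[0,0,-0.001,0,0,0,-0.002,0,0,0,-0.003,0,0,0,-0.003,0]'
```

```text
t: 8.35
ee_pos: [514.6, -175.3, 136.9]
orientation: [-0.415, 3.112, -0.001]
ft_force: [-6.8, 3.7, 25.3]
width: 19.8
grasp_force: 30.0
```

```bash
python3 -m creep '[0,0,0.002,0,0,0,0.002,0,0,0,0.002,0,0,0,0.002,0,0,0,0.002,0,0,0,0.002,0]' 0.45; python3 -m creep '[-0.001,0.005,0,0,-0.003,0.010,0,0,-0.004,0.015,0,0,-0.006,0.021,-0.001,0,-0.007,0.027,-0.002,0,-0.009,0.033,-0.003,0,-0.010,0.039,-0.004,0,-0.012,0.045,-0.004,0,-0.014,0.051,-0.004,0,-0.015,0.056,-0.004,0]'; python3 -m creep '[0,0,0,0,0,0,0,0]'; python3 - <<'E'
from h import *
np.set_printoptions(precision=1,suppress=True)
o=get_obs(); print("u,v:",(o["ee_pos"]-F)@np.stack([U,V,Z],1))
img,P,c=grab("scene"); save(cv2.resize(img[150:310,80:280],(800,640))[:600],"s4")
E
```

```text
t: 8.85
ee_pos: [513.6, -175.1, 135.5]
orientation: [0.415, -3.114, -0.0]
ft_force: [0.7, -0.3, -0.5]
width: 39.2
grasp_force: 0.0
t: 9.68
ee_pos: [498.4, -118.4, 131.6]
orientation: [0.416, -3.114, -0.0]
ft_force: [0.1, 0.5, 0.0]
width: 39.5
grasp_force: 0.0
t: 9.85
ee_pos: [498.9, -118.9, 131.8]
orientation: [-0.416, 3.113, -0.0]
ft_force: [-0.3, -0.2, -0.4]
width: 39.9
grasp_force: 0.0
u,v: [-52.8   1.   91.8]
```

View pics/s4.png

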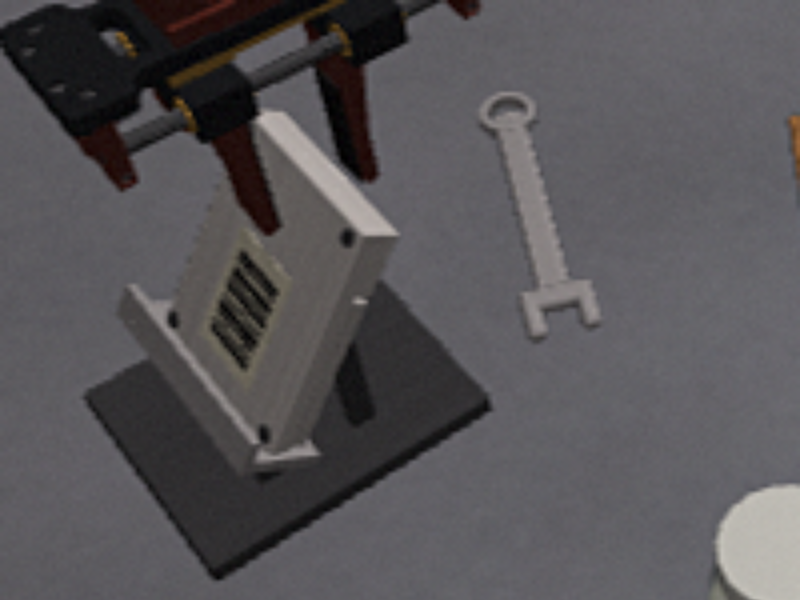

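```bash
python3 -m creep '[0,0,0.035,0,0,0,0.07,0,0,0,0.11,0,0.006,0.03,0.14,-0.05,0.012,0.065,0.15,-0.15,0.02,0.10,0.16,-0.25,0.03,0.14,0.16,-0.35,0.04,0.18,0.16,-0.45,0.045,0.22,0.16,-0.5,0.05,0.26,0.16,-0.5]'; python3 -m creep '[0,0.03,0,0,0.005,0.05,0,0,0.005,0.05,0,0,0.005,0.05,0,0]' 1; python3 - <<'E'
from h import *
np.set_printoptions(precision=2,suppress=True)
img,P,c=grab("scene"); q=toface(P.reshape(-1,3)); 
m=(q[:,0]>15)&(q[:,0]<118)&(abs(q[:,1])<52)&(q[:,2]>5)&(q[:,2]<40); a=q[m]
A=np.c_[a[:,:2],np.ones(len(a))]; k=np.linalg.lstsq(A,a[:,2],rcond=None)[0]; print("module plane",k,m.sum(),a[:,2].std(),"x",np.percentile(a[:,0],[1,99]),"y",np.percentile(a[:,1],[1,50,99]), "label z",k@[45,0,1])
o=get_obs(); print(o["ee_pos"],o["qpos"])
img,P,c=grab("wrist"); save(img,"w1"); print(c[2],c[1])
for n in ["scanner","scanner_grip","scanner_window"]:
    for b in boxes_of("wrist",n)[:2]:
        u,v=np.round(b["centre"]).astype(int); print(n,round(b["score"],2),u,v,P[v,u])
np.save("w1.npy",P)
E
```

```text
t: 10.73
ee_pos: [549.1, 142.6, 292.0]
orientation: [0.373, 3.118, 0.0]
ft_force: [-0.3, -0.1, -0.0]
width: 39.5
grasp_force: 0.0
t: 11.07
ee_pos: [553.8, 191.4, 291.4]
orientation: [-0.365, -3.12, 0.001]
ft_force: [0.2, -0.1, -0.0]
width: 62.8
grasp_force: 0.0
module plane [-0.01 -0.   20.29] 1886 1.2734179897024007 x [ 16.22 117.66] y [-42.39   7.1   51.33] label z 19.726860512589866
[553.62 190.44 291.45] [ 0.31  0.29  1.65 -0.    1.2  -1.03]
[481.65 207.39 452.96] [[ 0.23  0.94  0.26]
 [ 0.97 -0.22 -0.06]
 [-0.    0.27 -0.96]]
scanner 0.59 276 192 [561.21 175.76  43.75]
scanner_grip 0.77 279 193 [563.29 178.85  43.21]
scanner_grip 0.2 32 204 [ 510.12 -131.78   12.54]
scanner_window 0.94 278 191 [560.79 178.25  42.77]
```

View pics/w1.png

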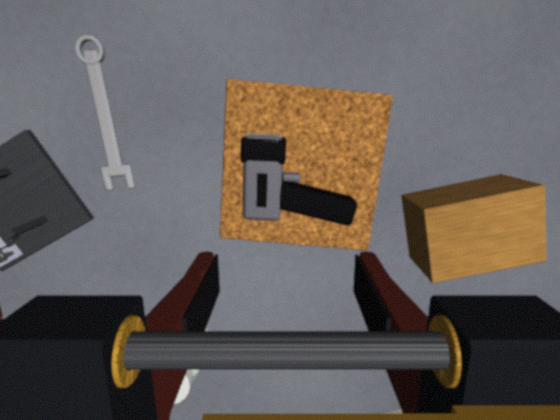

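```bash
python3 - <<'E'
from h import *
np.set_printoptions(precision=1,suppress=True)
P=np.load("w1.npy")
def rect(r0,r1,c0,c1):
    q=P[r0:r1,c0:c1].reshape(-1,3); q=q[q[:,2]>37]; return cv2.minAreaRect(q[:,:2].astype(np.float32)),np.median(q[:,2]),np.percentile(q[:,2],[2,98])
print("nose",rect(128,162,236,296)); print("body",rect(165,224,236,281)); print("all",rect(128,224,236,283))
img=cv2.cvtColor(cv2.imread("pics/w1.png"),cv2.COLOR_BGR2HSV)
for x in (rect(165,224,236,281)[0],rect(128,162,236,296)[0]): print(cv2.boxPoints(x))
bgr=cv2.imread("pics/w1.png").astype(int); m=(bgr[...,2]>bgr[...,0]*1.5)&(abs(P[...,2]-4)<6); m[:,395:]=0
print("mat",cv2.minAreaRect(P[m][:,:2].astype(np.float32)))
o=get_obs(); Rm=R.from_rotvec(o["orientation"]).as_matrix(); print(np.degrees(np.arctan2(Rm[1,1],Rm[0,1])),o["ee_pos"])
E
```

```text
nose (((509.0934753417969, 173.6471405029297), (51.79825973510742, 29.080352783203125), 76.5700912475586), np.float64(43.35637670819443), array([38.3, 45.2]))
body (((559.0289306640625, 158.11611938476562), (44.730464935302734, 67.35417938232422), 76.0254898071289), np.float64(43.45743854791965), array([39.3, 45.3]))
all (((543.2328491210938, 163.04379272460938), (47.22864532470703, 100.35169219970703), 76.2995376586914), np.float64(43.41942280750237), array([38.8, 45.3]))
[[520.9 144.5]
 [586.3 128.3]
 [597.1 171.7]
 [531.7 188. ]]
[[488.9 151.8]
 [517.2 145.1]
 [529.3 195.5]
 [501.  202.2]]
mat ((548.710693359375, 210.54251098632812), (199.84844970703125, 199.70094299316406), 71.33515167236328)
76.45181944350897 [553.7 189.6 291.7]
```

```bash
python3 -m creep '[-0.02,-0.008,-0.02,0,-0.0446,-0.016,-0.06,0,-0.0446,-0.016,-0.1,0,-0.0446,-0.016,-0.14,0,-0.0446,-0.016,-0.18,0,-0.0446,-0.016,-0.215,0,-0.0446,-0.016,-0.245,0,-0.0446,-0.016,-0.265,0,-0.0446,-0.016,-0.275,0,-0.0446,-0.016,-0.281,0]' 1;  python3 -m creep '[0,0,0,0,0,0,0,0,0,0,0,0,0,0,0,0,0,0,0,0,0,0,0,0,0,0,0,0]' 0;
```

```text
t: 12.15
ee_pos: [508.6, 174.0, 9.5]
orientation: [-0.369, -3.118, 0.001]
ft_force: [-0.3, 0.1, 1.1]
width: 88.0
grasp_force: 0.0
t: 12.73
ee_pos: [509.5, 175.0, 11.5]
orientation: [0.368, 3.119, 0.0]
ft_force: [-0.8, -1.2, 8.0]
width: 52.6
grasp_force: 29.5
```

```bash
python3 -m creep '[0,0,0.01,0,0,0,0.03,0,0,0,0.06,0,0,0,0.1,0,0,0,0.14,0,0,0,0.18,0,0,0,0.22,0,0,0,0.25,0,0,0,0.25,0]'; python3 - <<'E'
from h import *
img,P,c=grab("side"); save(cv2.resize(img[110:310,170:420],(750,600)),"s5")
E
```

```text
t: 13.48
ee_pos: [512.1, 176.0, 268.0]
orientation: [0.367, 3.11, 0.008]
ft_force: [0.8, -0.4, -0.6]
width: 52.4
grasp_force: 29.5
```

View pics/s5.png

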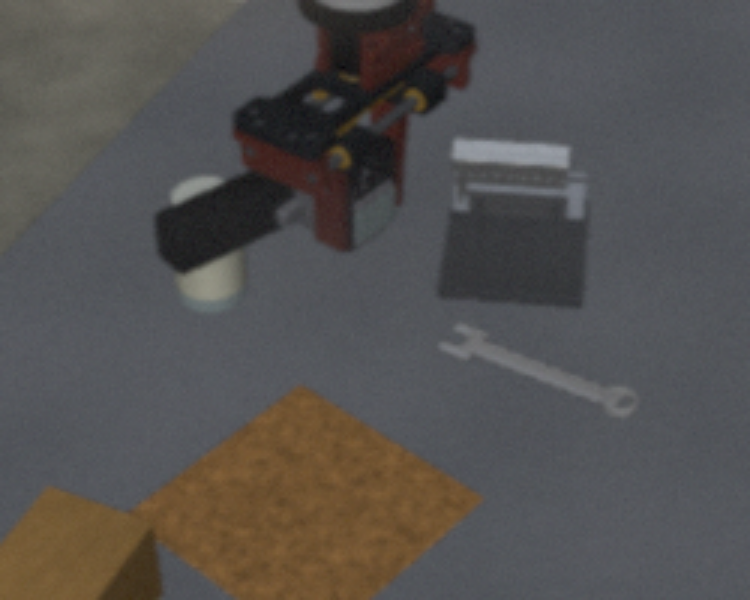

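```bash
python3 -m creep '[0.003,-0.04,0,-0.12,0.006,-0.08,0,-0.24,0.01,-0.12,0,-0.36,0.013,-0.16,0,-0.48,0.016,-0.2,0,-0.6,0.02,-0.24,0,-0.72,0.023,-0.28,0,-0.84,0.026,-0.32,0,-0.96,0.03,-0.36,0,-1.08,0.034,-0.4,0,-1.2]'; python3 -m creep '[0,-0.037,0,-0.12,0,-0.037,0,-0.24,0,-0.037,0,-0.36,0,-0.037,0,-0.48,0,-0.037,0,-0.6,0,-0.037,0,-0.72,0,-0.037,0,-0.84,0,-0.037,0,-0.96,0,-0.037,0,-1.08,0,-0.037,0,-1.2]'; python3 -m creep '[0,0,0,-0.12,0,0,0,-0.24,0,0,0,-0.36,0,0,0,-0.48,0,0,0,-0.6,0,0,0,-0.72,0,0,0,-0.84,0,0,0,-0.96,0,0,0,-1.08,0,0,0,-1.2]'; python3 -m creep '[0,0,0,-0.12,0,0,0,-0.24,0,0,0,-0.36,0,0,0,-0.48,0,0,0,-0.524,0,0,0,-0.524,0,0,0,-0.524]'; python3 - <<'E'
from h import *
np.set_printoptions(precision=2,suppress=True)
o=get_obs(); Rm=R.from_rotvec(o["orientation"]).as_matrix()
print(o["ee_pos"],(o["ee_pos"]-F)@np.stack([U,V,Z],1),o["qpos"],np.degrees(np.arctan2(Rm[1,0],Rm[0,0])))
img,P,c=grab("scene"); img2,P2,c2=grab("side")
x=Rm[:,0]; y=Rm[:,1]
for n,Q in (("scene",P),("side",P2)):
    q=(Q.reshape(-1,3)-o["ee_pos"])@np.stack([x,y,Z],1)   # tool x = nose direction
    m=(q[:,0]<-15)&(q[:,0]>-120)&(abs(q[:,1])<24)&(abs(q[:,2])<70); a=q[m]
    if len(a)>10: print(n,m.sum(),np.percentile(a,[1,50,99],axis=0))
    t=a[(a[:,0]>-80)&(a[:,0]<-45)]; 
    for lo in range(-100,-15,10):
        b=a[(a[:,0]>lo)&(a[:,0]<lo+10)]
        if len(b)>5: print(lo,np.percentile(b[:,2],[5,50,95]))
E
```

```text
t: 14.37
ee_pos: [541.5, -226.5, 258.5]
orientation: [-2.07, -2.358, 0.002]
ft_force: [1.1, -0.1, -1.3]
width: 52.0
grasp_force: 29.7
t: 15.2
ee_pos: [541.8, -261.4, 258.3]
orientation: [-3.041, -0.778, 0.005]
ft_force: [0.1, -0.2, -2.6]
width: 52.6
grasp_force: 29.7
t: 16.03
ee_pos: [541.8, -261.4, 258.4]
orientation: [-2.951, 1.076, 0.006]
ft_force: [0.4, -0.2, -1.0]
width: 51.8
grasp_force: 29.7
t: 16.62
ee_pos: [542.2, -261.6, 259.0]
orientation: [2.579, -1.793, -0.004]
ft_force: [0.5, -0.2, -2.2]
width: 52.4
grasp_force: 29.7
[ 542.19 -261.63  259.03] [ 96.29   5.33 219.03] [-0.47  0.35  1.65 -0.    1.14  2.32] -69.63489034158395
scene 528 [[-85.1  -23.92  19.86]
 [-65.12 -10.11  30.67]
 [-18.38  22.67  32.52]]
-90 [25.55 29.98 31.36]
-80 [29.08 30.88 32.05]
-70 [28.87 30.96 32.25]
-60 [28.81 31.03 32.25]
-50 [27.8  29.7  31.27]
-40 [25.28 29.44 30.64]
-30 [-4.31 29.32 30.89]
-20 [14.45 29.18 30.56]
side 492 [[-88.76 -23.77  -2.62]
 [-77.62  -0.81  31.87]
 [-15.96  23.46  37.84]]
-90 [-1.28 17.27 33.97]
-80 [ 4.31 33.17 36.81]
-70 [ 2.7  34.26 37.4 ]
-60 [32.57 35.01 36.76]
-50 [32.79 34.75 36.69]
-40 [31.21 34.88 37.22]
-30 [33.01 34.43 36.5 ]
-20 [28.69 35.05 37.38]
```

```bash
python3 -m creep '[0,0,-0.035,0,0,0,-0.07,0,0,0,-0.105,0,0,0,-0.135,0,0,0,-0.158,0,0,0,-0.172,0,0,0,-0.176,0,0,0,-0.176,0]'; python3 -m creep '[0,0,-0.003,0,0,0,-0.006,0,0,0,-0.009,0,0,0,-0.012,0,0,0,-0.015,0,0,0,-0.018,0]'
```

```text
t: 17.38
ee_pos: [542.3, -261.7, 83.4]
orientation: [2.578, -1.795, -0.004]
ft_force: [0.1, -0.3, -1.9]
width: 52.1
grasp_force: 29.7
t: 17.88
ee_pos: [545.2, -263.5, 68.2]
orientation: [-2.577, 1.796, -0.008]
ft_force: [3.0, -5.1, 4.7]
width: 51.9
grasp_force: 30.0
```

```bash
python3 -m creep '[0,0,-0.003,0,0,0,-0.006,0,0,0,-0.009,0,0,0,-0.012,0,0,0,-0.015,0,0,0,-0.018,0,0,0,-0.021,0,0,0,-0.024,0,0,0,-0.027,0,0,0,-0.028,0]'; cat > tilt.py <<'E'
from h import *
np.set_printoptions(precision=2,suppress=True)
o=get_obs(); Rm=R.from_rotvec(o["orientation"]).as_matrix()
print(o["ee_pos"],(o["ee_pos"]-F)@np.stack([U,V,Z],1),np.degrees(np.arctan2(Rm[1,0],Rm[0,0])))
for n in ("scene","side"):
    img,P,c=grab(n)
    q=(P.reshape(-1,3)-o["ee_pos"])@np.stack([Rm[:,0],Rm[:,1],Z],1)
    m=(q[:,0]<-18)&(q[:,0]>-110)&(abs(q[:,1])<20)&(q[:,2]>0)&(q[:,2]<110); a=q[m]
    # upper surface: per-bin high percentile
    pts=np.array([(lo+2.5,np.percentile(a[(a[:,0]>lo)&(a[:,0]<lo+5),2],80)) for lo in range(-100,-18,5) if ((a[:,0]>lo)&(a[:,0]<lo+5)).sum()>6])
    if len(pts)>3: print(n,pts.T)
E
python3 tilt.py
```

```text
t: 18.72
ee_pos: [544.4, -262.9, 39.1]
orientation: [-2.577, 1.797, -0.005]
ft_force: [3.8, -3.3, 4.4]
width: 51.9
grasp_force: 30.0
[ 544.38 -262.89   39.09] [98.09  7.11 -0.91] -69.77330379980268
scene [[-97.5  -92.5  -87.5  -82.5  -77.5  -72.5  -67.5  -62.5  -57.5  -52.5
  -47.5  -42.5 ]
 [ 37.47  29.88  23.58  46.47  56.41  64.73  67.28  66.79  64.62  61.9
   59.38  57.54]]
side [[-72.5  -67.5  -62.5  -27.5  -22.5 ]
 [ 68.64  70.01  70.68 100.09  99.78]]
```

```bash
python3 -m creep '[0,0,-0.003,0,0,0,-0.006,0,0,0,-0.007,0,0,0,-0.007,0]'; python3 -m creep '[0,0,0.03,0,0,0,0.065,0,0,0,0.1,0,0,0,0.14,0,0,0,0.165,0,0,0,0.165,0,0,0,0.165,0]'; python3 tilt.py;  python3 - <<'E'
from h import *
img,P,c=grab("scene"); q=toface(P.reshape(-1,3)); 
m=(q[:,0]>15)&(q[:,0]<118)&(abs(q[:,1])<52)&(q[:,2]>5)&(q[:,2]<40); a=q[m]
A=np.c_[a[:,:2],np.ones(len(a))]; k=np.linalg.lstsq(A,a[:,2],rcond=None)[0]; print("module plane",k,m.sum(),"label z",k@[45,0,1])
E
```

```text
t: 19.15
ee_pos: [543.3, -262.1, 31.4]
orientation: [-2.577, 1.796, -0.001]
ft_force: [3.6, -2.8, 2.4]
width: 52.2
grasp_force: 30.0
t: 19.73
ee_pos: [542.3, -261.7, 196.7]
orientation: [2.578, -1.795, -0.001]
ft_force: [0.1, 0.3, -2.7]
width: 51.8
grasp_force: 30.0
[ 542.25 -261.66  196.72] [ 96.35   5.38 156.72] -69.70111212737295
scene [[-82.5  -77.5  -72.5  -67.5  -62.5  -57.5  -52.5  -47.5 ]
 [ 50.61  57.51  65.04  72.06  73.83  72.78  69.68  67.5 ]]
side [[-82.5  -77.5  -72.5  -67.5  -62.5  -57.5  -32.5  -27.5  -22.5  -17.5 ]
 [ 53.57  59.95  67.95  73.36  76.45  75.16  97.56  97.69  99.2  107.9 ]]
module plane [-1.18922654e-02 -3.46472901e-04  2.02571008e+01] 1884 label z 19.721948871830485
```

```bash
python3 - <<'E'
from h import *
from scipy.optimize import least_squares
np.set_printoptions(precision=2,suppress=True)
o=get_obs(); Rm=R.from_rotvec(o["orientation"]).as_matrix()
S={}
for n in ("scene","wrist"):
    img,P,c=grab(n)
    q=(P.reshape(-1,3)-o["ee_pos"])@np.stack([Rm[:,0],Rm[:,1],Z],1)
    S[n]=q
a=S["scene"]; a=a[(a[:,0]<-42)&(a[:,0]>-100)&(abs(a[:,1])<20)&(a[:,2]>20)&(a[:,2]<100)]
b=S["wrist"]; b=b[(abs(b[:,1])<18)&(b[:,0]>-10)&(b[:,0]<50)&(b[:,2]>-40)&(b[:,2]<60)]
print(len(a),len(b)); 
for lo in range(-10,50,4):
    k=b[(b[:,0]>=lo)&(b[:,0]<lo+4),2]
    if len(k)>5: print(lo,len(k),np.percentile(k,[5,50,95]))
# box outline 100x40, distance to nearest of: top line, tail line (scene), front/top (wrist)
def res(p,sep=False):
    f,cx,cz=p; ex=np.array([np.cos(f),-np.sin(f)]); ez=np.array([np.sin(f),np.cos(f)])
    r=[]
    for Q in (a,b):
        d=Q[:,[0,2]]-[cx,cz]; X=d@ex; H=d@ez
        dx=abs(X)-50; dz=abs(H)-20
        r.append(np.where((dx>0)&(dz>0),np.hypot(dx,dz),np.maximum(dx,dz)))
    return r if sep else np.concatenate([r[0]/np.sqrt(len(a)),r[1]/np.sqrt(max(len(b),1))])*30
for f0 in (.35,.5,.65):
    s_=least_squares(res,[f0,-30,30],loss="soft_l1"); f,cx,cz=s_.x
    print(s_.x,s_.cost,[np.median(abs(x)) for x in res(s_.x,True)],"window",cx+50*np.cos(f),cz-50*np.sin(f))
E
```

```text
336 7054
-6 1034 [37.31 39.01 40.56]
-2 1133 [35.   36.63 38.44]
2 1115 [32.38 34.11 35.87]
6 1083 [29.73 31.47 33.26]
10 1040 [27.2  28.9  30.73]
14 1350 [16.78 25.51 27.96]
18 295 [17.52 22.28 24.24]
[  0.55 -32.4   32.89] 410.75978522873993 [np.float64(0.4184881223565), np.float64(0.505063158808829)] window 10.11433727661607 6.573574488608891
[  0.55 -32.4   32.89] 410.75978522873993 [np.float64(0.41848811894950266), np.float64(0.5050631585410557)] window 10.114337274207443 6.5735744924279125
[  0.55 -32.4   32.89] 410.75978522873993 [np.float64(0.418488121930805), np.float64(0.5050631588078396)] window 10.114337275925415 6.573574488969612
```

```bash
python3 -m creep '[0,0,0,0.12,0,0,0,0.24,0,0,0,0.36,0,0,0,0.48,0,0,0,0.60,0,0,0,0.72,0,0,0,0.84,0,0,0,0.96,0,0,0,1.08,0,0,0,1.20]'; python3 -m creep '[0,0,0,0.12,0,0,0,0.24,0,0,0,0.36,0,0,0,0.48,0,0,0,0.60,0,0,0,0.72,0,0,0,0.84,0,0,0,0.96,0,0,0,1.08,0,0,0,1.20]';  python3 -m creep '[0,0,0,0.12,0,0,0,0.24,0,0,0,0.36,0,0,0,0.48,0,0,0,0.60,0,0,0,0.653,0,0,0,0.653,0,0,0,0.653]'; python3 - <<'E'
from h import *
np.set_printoptions(precision=2,suppress=True)
o=get_obs(); Rm=R.from_rotvec(o["orientation"]).as_matrix()
print(o["ee_pos"],np.degrees(np.arctan2(Rm[1,0],Rm[0,0])),o["qpos"][5])
v=[]
for n in ("scene","wrist"):
    img,P,c=grab(n)
    for b in boxes_of(n,"label")[:1]:
        i,j=np.round(b["centre"]).astype(int); print(n,b["score"],i,j,toface(P[j,i]))
    for b in boxes_of(n,"module")[:1]:
        i,j=np.round(b["centre"]).astype(int); print(n,"module",b["score"],i,j,toface(P[j,i]))
    q=toface(P.reshape(-1,3)); g=img.reshape(-1,3).min(1); m=(q[:,0]>15)&(q[:,0]<75)&(abs(q[:,1])<42)&(abs(q[:,2]-20)<6)&(g<60)
    print("dark",m.sum(),np.percentile(q[m],[3,50,97],axis=0))
    m=(q[:,0]>60)&(q[:,0]<110)&(abs(q[:,2]-20)<6); print("y span",m.sum(),np.percentile(q[m,1],[1,99]) if m.any() else 0)
E
```

```text
t: 20.82
ee_pos: [542.3, -261.7, 195.1]
orientation: [-3.14, 0.018, 0.004]
ft_force: [0.5, -0.7, -1.6]
width: 52.1
grasp_force: 30.0
t: 21.65
ee_pos: [542.2, -261.7, 195.0]
orientation: [-2.6, -1.758, 0.002]
ft_force: [-0.2, 0.4, -1.6]
width: 51.9
grasp_force: 30.0
t: 22.32
ee_pos: [542.4, -261.8, 195.4]
orientation: [-1.909, -2.492, 0.001]
ft_force: [0.7, 0.4, -3.0]
width: 52.0
grasp_force: 30.0
[ 542.44 -261.77  195.42] 105.0697509956361 -0.7323979968604363
scene 0.7 24 232 [ 95.44  72.28 246.86]
scene module 0.68 149 217 [71.44 15.02 19.63]
dark 245 [[ 20.65 -11.25  18.84]
 [ 42.88   5.65  20.23]
 [ 63.16  21.22  21.65]]
y span 1026 [-41.95  56.41]
wrist 0.66 282 46 [66.42  3.43 21.2 ]
wrist module 0.87 284 49 [64.75  4.7  22.01]
dark 1945 [[ 21.84 -12.11  21.1 ]
 [ 46.39   3.41  22.05]
 [ 64.75  18.87  23.06]]
y span 8879 [-44.88  52.09]
```

```bash
python3 -m creep '[-0.002,0.004,-0.012,0,-0.003,0.008,-0.028,0,-0.004,0.012,-0.042,0,-0.005,0.015,-0.054,0,-0.0064,0.018,-0.062,0,-0.0064,0.018,-0.066,0,-0.0064,0.018,-0.067,0,-0.0064,0.018,-0.067,0,-0.0064,0.018,-0.067,0]'; python3 -m creep '[0,0,0,0,0,0,0,0,0,0,0,0,0,0,0,0,0,0,0,0,0,0,0,0,0,0,0,0,0,0,0,0,0,0,0,0,0,0,0,0]'; python3 - <<'E'
from h import *
np.set_printoptions(precision=2,suppress=True)
o=get_obs(); Rm=R.from_rotvec(o["orientation"]).as_matrix()
A=np.stack([Rm[:,0],Rm[:,1],Z],1)
img,P,c=grab("wrist"); q=(P.reshape(-1,3)-o["ee_pos"])@A
b=q[(abs(q[:,1])<18)&(q[:,0]>-8)&(q[:,0]<12)&(q[:,2]>-10)&(q[:,2]<60)]
print("slope",np.polyfit(b[:,0],b[:,2],1))
W=o["ee_pos"]+A@[10.1,0,6.6]; d=A@[np.cos(.55),0,-np.sin(.55)]
L=F+FR@[44,4,20]; r=L-W; print("along",r@d,"lateral",r@Rm[:,1],"perp2",r@np.cross(d,Rm[:,1]),"angle",np.arccos(-d@FR[:,2]))
for b in boxes_of("scene","scanner_window")[:1]: print(b)
E
```

```text
t: 23.37
ee_pos: [537.3, -244.5, 130.4]
orientation: [1.908, 2.494, 0.0]
ft_force: [0.7, -0.0, -1.5]
width: 51.5
grasp_force: 30.0
t: 24.2
ee_pos: [536.7, -244.1, 129.6]
orientation: [-1.908, -2.495, 0.0]
ft_force: [-0.4, -0.3, -2.7]
width: 52.0
grasp_force: 30.0
slope [-0.64 36.05]
along 90.82894381549045 lateral -0.616940928228584 perp2 1.4570454483510389 angle 0.061286395414273345
{'centre': [24.1, 233.6], 'score': 0.89}
```

```bash
python3 -m creep '[0,0,0,0,0,0,0,0,0,0,0,0,0,0,0,0,0,0,0,0,0,0,0,0,0,0,0,0,0,0,0,0,0,0,0,0,0,0,0,0]'; python3 -m creep '[0,0,0,0,0,0,0,0,0,0,0.02,0,0,0,0.05,0,0,0,0.08,0,0,0,0.11,0,0,0,0.13,0]'; python3 -m creep '[-0.002,0.03,0,0.1,-0.005,0.07,0,0.2,-0.008,0.11,0,0.3,-0.011,0.15,0,0.4,-0.014,0.19,0,0.52,-0.017,0.23,0,0.64,-0.02,0.27,0,0.76,-0.023,0.31,0,0.88,-0.026,0.35,0,1.0,-0.03,0.39,0,1.068]'; python3 -m creep '[-0.002,0.03,-0.03,0,-0.002,0.03,-0.065,0,-0.002,0.03,-0.1,0,-0.002,0.03,-0.135,0,-0.002,0.03,-0.165,0,-0.002,0.03,-0.19,0,-0.002,0.03,-0.205,0,-0.002,0.03,-0.215,0,-0.002,0.03,-0.22,0,-0.002,0.03,-0.22,0]'; python3 tilt.py
```

```text
t: 25.13
ee_pos: [536.7, -244.1, 129.7]
orientation: [1.908, 2.495, 0.0]
ft_force: [0.3, 0.2, -2.5]
width: 51.9
grasp_force: 30.0
t: 25.72
ee_pos: [537.4, -244.5, 262.7]
orientation: [1.907, 2.493, 0.001]
ft_force: [0.7, -0.3, -0.5]
width: 51.6
grasp_force: 30.0
t: 26.55
ee_pos: [506.2, 147.8, 259.9]
orientation: [0.363, 3.12, 0.0]
ft_force: [0.4, 0.6, -2.3]
width: 51.8
grasp_force: 30.0
t: 27.38
ee_pos: [504.5, 175.8, 39.1]
orientation: [-0.373, -3.119, 0.001]
ft_force: [-0.3, -0.5, -1.3]
width: 51.4
grasp_force: 30.0
[504.51 175.82  39.12] [-335.73   83.66   -0.88] 166.37567428046634
scene [[-87.5  -82.5  -77.5  -72.5  -67.5  -62.5  -57.5  -52.5  -47.5  -42.5
  -37.5  -32.5  -27.5  -22.5  -17.5 ]
 [ 47.22  51.8   59.42  67.39  73.29  74.05  72.02  68.83  66.31  62.96
   59.51  94.61  96.28 107.38 106.33]]
```

```bash
python3 -m creep '[0,0,-0.008,0,0,0,-0.015,0,0,0,-0.02,0,0,0,-0.023,0,0,0,-0.025,0,0,0,-0.027,0,0,0,-0.027,0]'
```

```text
t: 28.07
ee_pos: [504.6, 175.8, 13.4]
orientation: [-0.373, -3.119, 0.0]
ft_force: [-3.6, -1.8, 11.7]
width: 51.7
grasp_force: 30.0
```

Contact with 12 N; now drag backwards while pressing to swing the tail down.

```bash
python3 -m creep '[0.002,-0.0005,-0.001,0,0.004,-0.001,-0.002,0,0.006,-0.0015,-0.002,0,0.008,-0.002,-0.002,0,0.010,-0.0025,-0.002,0,0.012,-0.003,-0.002,0,0.015,-0.0036,-0.002,0,0.015,-0.0036,-0.002,0]'; python3 tilt.py
```

```text
t: 28.73
ee_pos: [518.6, 172.1, 11.6]
orientation: [-0.372, -3.117, 0.001]
ft_force: [-6.8, -0.9, 13.5]
width: 51.9
grasp_force: 30.0
[518.64 172.11  11.64] [-328.44   96.32  -28.36] 166.3774329644082
scene [[-82.5  -77.5  -72.5  -67.5  -62.5  -57.5  -52.5  -47.5  -42.5  -37.5
  -32.5  -27.5  -22.5  -17.5 ]
 [ 46.99  56.4   65.74  69.9   70.07  67.69  64.83  62.63  60.49  57.02
   94.86  96.42 106.49 104.94]]
```

```bash
python3 -m creep '[0.001,0,-0.002,0,0.003,-0.0007,-0.003,0,0.006,-0.0015,-0.004,0,0.009,-0.002,-0.004,0,0.012,-0.003,-0.004,0,0.015,-0.0036,-0.004,0,0.018,-0.0045,-0.004,0,0.018,-0.0045,-0.004,0]'; python3 tilt.py
```

```text
t: 29.5
ee_pos: [537.0, 167.6, 7.5]
orientation: [-0.373, -3.118, 0.001]
ft_force: [-5.3, -1.1, 11.8]
width: 51.8
grasp_force: 30.0
[537.02 167.6    7.54] [-319.27  112.88  -32.46] 166.3712075202084
scene [[-82.5  -77.5  -72.5  -67.5  -62.5  -57.5  -52.5  -47.5  -42.5  -37.5
  -32.5  -27.5  -22.5  -17.5 ]
 [ 37.64  49.46  61.14  64.08  62.85  61.05  59.98  58.14  56.85  54.58
   93.1   96.48 106.55  49.64]]
```

```bash
python3 -m creep '[0.001,0,-0.001,0,0.003,-0.0007,-0.002,0,0.005,-0.001,-0.002,0,0.007,-0.0017,-0.002,0,0.007,-0.0017,-0.002,0]'; python3 tilt.py;  python3 -m creep '[0,0,0.001,0,0,0,0.001,0,0,0,0.001,0,0,0,0.001,0,0,0,0.001,0,0,0,0.001,0]' 0.65; python3 tilt.py
```

```text
t: 30.02
ee_pos: [543.7, 166.0, 5.5]
orientation: [-0.373, -3.117, 0.001]
ft_force: [-5.6, -0.3, 11.7]
width: 52.2
grasp_force: 30.0
[543.74 165.97   5.47] [-315.94  118.94  -34.53] 166.36863918547937
scene [[-82.5  -77.5  -72.5  -67.5  -62.5  -57.5  -52.5  -47.5  -42.5  -37.5
  -32.5  -27.5  -22.5  -17.5 ]
 [ 32.06  45.52  57.47  60.13  59.23  57.9   56.79  55.32  54.46  53.2
   94.08  96.59 106.12  48.23]]
t: 30.62
ee_pos: [544.8, 166.1, 5.6]
orientation: [0.373, 3.119, 0.0]
ft_force: [-0.6, -0.8, -0.1]
width: 57.5
grasp_force: 0.0
[544.76 166.11   5.57] [-315.8   119.96  -34.43] 166.37123948535944
scene [[-82.5  -77.5  -72.5  -67.5  -62.5  -57.5  -52.5  -47.5  -42.5  -37.5
  -32.5  -27.5  -22.5  -17.5 ]
 [ 31.75  37.41  37.87  37.86  38.1   37.93  38.08  38.19  37.85  38.38
   93.34  96.34 106.05  40.04]]
```

```bash
python3 -m creep '[0,0,0.001,0,0,0,0.001,0,0,0,0.001,0,0,0,0.001,0,0,0,0.001,0,0,0,0.001,0]' 1; python3 -m creep '[0,0,0.02,0,0,0,0.05,0,0,0,0.09,0,0,0,0.13,0,0,0,0.17,0,-0.03,0,0.21,0,-0.06,0,0.25,0,-0.08,0,0.28,0,-0.08,0,0.28,0,-0.08,0,0.28,0]'; python3 - <<'E'
from h import *
np.set_printoptions(precision=2,suppress=True)
img,P,c=grab("wrist"); save(img,"w2"); Q=P.reshape(-1,3); C=img.reshape(-1,3).astype(int)
m=(Q[:,2]>32)&(Q[:,2]<60)&(Q[:,0]>430)&(Q[:,0]<700)&(Q[:,1]>90)&(Q[:,1]<300)
print("scanner",cv2.minAreaRect(Q[m,:2].astype(np.float32)),np.percentile(Q[m,2],[5,50,95]))
m=(C[:,0]>1.5*C[:,2])&(abs(Q[:,2]-4)<6)&(Q[:,1]<320); print("mat",cv2.minAreaRect(Q[m,:2].astype(np.float32)))
img,P,c=grab("scene"); q=toface(P.reshape(-1,3))
m=(q[:,0]>15)&(q[:,0]<118)&(abs(q[:,1])<56)&(q[:,2]>5)&(q[:,2]<40); a=q[m]
k=np.linalg.lstsq(np.c_[a[:,:2],np.ones(len(a))],a[:,2],rcond=None)[0]; print("module",k,k@[45,0,1],m.sum(),np.percentile(a,[1,99],axis=0))
E
```

```text
t: 31.22
ee_pos: [544.7, 166.1, 6.7]
orientation: [0.373, 3.119, 0.0]
ft_force: [0.1, 0.2, 0.0]
width: 87.4
grasp_force: 0.0
t: 32.05
ee_pos: [464.9, 166.6, 289.7]
orientation: [0.371, 3.114, 0.004]
ft_force: [0.1, -0.7, -0.6]
width: 88.0
grasp_force: 0.0
scanner ((581.6593627929688, 195.41220092773438), (124.72441101074219, 99.95358276367188), 77.68470764160156) [37.69 42.72 44.7 ]
mat ((653.1131591796875, 200.1551055908203), (231.4347381591797, 455.4104919433594), 88.11470031738281)
module [-0.01 -0.03 19.91] 19.380831388519304 2190 [[ 15.75 -41.6    6.23]
 [117.67  55.76  21.49]]
```

View pics/w2.png

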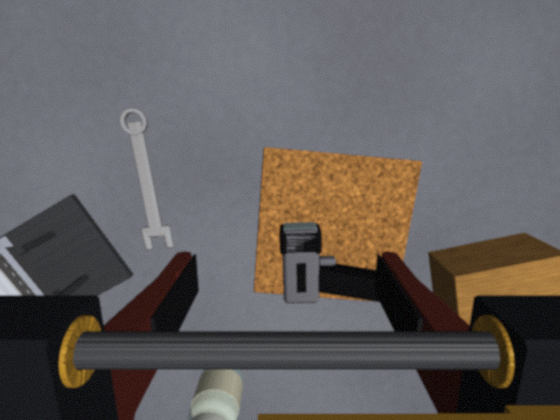

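```bash
python3 -c "
from workcell import ticket
print(ticket.close_job())"
```

```text
the job is handed in; nothing more can be done
None
```

I handed the job in at about 32 s: the module stands label out on the stand, the scanner was held about 9 cm from the label for nearly two seconds and now lies flat on the mat, and the jar, wrench and carton were not touched; no verdict came back.

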